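# Unload the label rewinder and hold its step lever at the third step

## Task

The label rewinder has finished a roll: slide the wound roll straight up off its spindle and set it down gently, flat, in the shallow square tray. Then press the rewinder's spring-return lever down past the first and second clicks to the third step and keep it held there with the fingers: finish while still holding it down, because it springs back when let go. Leave the mug on the left, the stapler and the loose masking tape where they are.

Things in the scene. Friction and masses are not known exactly. Their poses are not given: they have to be found in the camera images.
- rewinder: label rewinder, fixed; grey base x -55..+75, y -65..+125 mm, top 50 mm high. Origin on the table; z up, -x its front, +y its left. Spindle with roll on the left; on the right a grey pod (x -5..+45, y -65..+15, top 130 mm) with a round dial plate (96 mm across, top 143 mm) and the lever in front. From the plate's rest line, 1, 2, 3 pips mark the steps
- spindle_tip (a point): top centre of the upright steel spindle (18 mm diameter, tapered tip), 103 mm above the table, at x 0, y +75 mm in the rewinder's frame. The roll sits round it on a seat (42 mm diameter) whose top is 47 mm below this point (56 mm above the table)
- label_roll: the wound roll of white labels that starts on the rewinder's spindle: ring of 58 mm outer diameter, 40 mm high, cardboard core with a 26 mm hole, about 0.12 kg. Origin at the centre of its underside, z along its axis (up at the start)
- roll_tray: empty shallow square grey tray fixed to the table, 150 by 150 mm, walls 5 mm thick and 22 mm high, floor 5 mm thick. Origin at the centre of its underside, z up, sides along x and y
- step_lever (a joint): lever angle, rad: 0 at rest (raised), growing as its outer end is pressed down. Detent bumps at about 0.15, 0.45 and 0.75; the three steps lie behind them at 0.3, 0.6 and 0.9; end stop 1.0. A spring drives it back to 0 from everywhere: 3 N at the grip at the start, about 5 N at the third step, 1 to 2 N more climbing each bump and as much less behind it
- lever_axis (a point): on the lever's horizontal pivot axis (along the rewinder's x), in the plane of the grip's centre, 95 mm above the table; x -12, y -30 mm in the rewinder's frame. The lever reaches 90 mm from here to the rewinder's right (-y), 0.5 rad above level at joint value 0, 0.4 rad below level at 0.9
- press_grip: outer end of the lever, to be pressed: steel rod (10 mm) with a black round bar grip across its end, 20 mm diameter, 44 mm long along the rewinder's x. Origin at the bar's centre, 90 mm from the pivot; moves on an arc in the rewinder's y-z plane, 138 mm above the table at rest, 60 mm at the third step. Press on top of it with closed fingertips
- mug_tea: white tea mug, 92 by 127 mm, 95 mm high, standing on the left; leave alone. Origin at the centre of its underside
- stapler: red and black stapler, 34 by 148 mm, 52 mm high; leave alone. Origin at the centre of its underside
- tape_masking: loose roll of masking tape lying near the front edge, 100 mm across, 25 mm high; leave alone. Origin at the centre of its underside
There are look-alikes about, which are no part of the job. Several things have the shape of the label_roll; the one meant has the colours described above.

How it is judged:
By the outcome, as a careful person would: the job done as asked, in the order asked, and still so for the second after the job is handed in, while the arm keeps its last pose, push and grip.
It also fails if it takes over 54 s, if anything falls off the work surface, if the arm or the gripper's body presses on something with over 40 N, if the wrist force passes 120 N, or if a joint passes its speed limit or range.

## Robot

A 6-joint arm with a two-finger parallel gripper is mounted at the origin on a cart in front of the work surface, level with it; the furniture and walls round the work are solid. World frame = base frame: x ahead of the robot, y to its left, z up, the work surface at z = 0. Lengths are in m, angles in rad, forces in N, time in s.
With the tool pointing down it reaches from about 0.375 to 0.9 m from the base axis. Payload 3.1 kg.
Tool frame: the origin (TCP) lies between the finger pads; the fingertips stand 22 mm ahead of it and the grasp point (between the pads) lies 3 mm ahead of it; z points along the fingers, y is the line along which they close (so a half turn about z gives the same grasp; the last joint's range is limited). The gripper opens to 87 mm and grips with 3 to 60 N. Pads are 19 mm wide; open, the fingers measure 117 mm over their backs; the gripper's body (75 mm by 190 mm) begins 51 mm behind the grasp point.
Start: joints at [-1.522, 0.527, 1.433, -0, 1.181, -0.178], TCP at [0.141, -0.609, 0.245] pointing down, gripper open.
Joint ranges: [-3.08, 3.08], [-0.75, 2.2], [0.22, 2.44], [-1.43, 4.57], [0, 2.65], [-2.85, 2.85]. Speed limits (rad/s): [2.79, 2.79, 3.14, 3.14, 3.14, 3.14].

## Interface

Orientations are given as a unit quaternion [x, y, z, w].
In Python, from rig import robot gives the robot as it stands.
- The arm moves only by the tool move_arm, never from a script. Its argument "series" is text: rows parted by semicolons, each of 6 numbers parted by spaces: the shift along the tool's x, y, z in mm, then the turn, a rotation vector about the tool's x, y, z in degrees. In form: dx dy dz ax ay az; .... A call has 1 to 8 rows; each row is the pose to reach, as a shift and turn from the pose commanded when the call began, along the tool's axes at that moment; what a row does not reach only later rows make up. A row lasts 1/12 s, in which the tool goes at most 41.7 mm and 7.16 degrees, less where a joint would pass 70% of its speed; a pose out of reach is approached as far as the arm can. A call with a gripper value outside its range is refused whole. "jaw" is the opening, from 0 (shut) to 1 (fully open), set as the call begins (left out, the last holds). The fingers move at their own pace and stop on an object; "newtons" is the grip in N (left out, the last holds). Time passes only in rows, so rows that repeat a pose let the fingers close. It gives the time, the measured TCP pose, the force, the opening and the grip force at its end, in the units of the state.
- robot.get_obs(): the state, without advancing time (a new reading comes with each control period).
- robot.camera(name): name is "scene" or "side" or "wrist"; returns a dict with "img" (384x512x3 uint8, red, green, blue), "mtx" (3x3 intrinsics, pixels), "world_to_cam" (4x4, takes a point from world to camera coordinates). Camera axes: x right, y down, z forward; pixel columns grow to the right and rows downward; lengths in m; the calibration is good to about 2 mm. A picture is of the moment at which its call begins. There is no depth.
- robot.hand_in(): hands the job in; it is judged then, once.
Trained networks look in a picture, given as the dict that the camera call returned (one of the last four; its "shot" number tells which), for a name from the list of things; names that differ only in an ending like _2 or _b are one class to them, and where a whole thing is asked for, a point or a joint stands for the part that bears it (a point fixed in the world has none). Each returns a list of dicts, best first, with "p" (0 to 1); they miss things now and then, are a little off and sometimes report something else, mostly with a low value. They report only what shows in the picture. A call takes as long as a camera call. They do not tell look-alikes from the thing itself.
- robot.search_frame(picture, thing): "xyz" ([x, y, z] in m, in world coordinates, good to about 4 mm: the middle of the surface that is visible of it).
- robot.tip_of(picture, thing): "xyz" ([x, y, z] in m, in world coordinates, good to about 4 mm: a listed point, or the origin of a listed thing).
The state is a dict: "time": time; "q": joint angles; "joint_velocities": joint speeds; "joint_torque": joint torques, N m; "position": TCP position; "tool_rot": TCP orientation; "ft_force": force on the tool from outside, world axes, zero at the start; "moment": the same for the moment, N m; "grip_width": finger opening in m; "grip_force": force on a finger pad.
Only numpy, scipy, OpenCV 4.12 (cv2) and the standard library are available. Lean on these libraries where they do the work, as an engineer would, in place of code of your own. Each camera call takes 0.05 s, during which the arm holds its last target. There are 200 camera calls.

## Working session

There is one attempt and no reset: what is moved stays moved. The work goes in short steps, Python scripts to look and compute and a tool call to move; the robot and the scene stay as the last step left them, time stands still between calls to the robot, and variables do not carry over. Pictures are saved under pics/ and viewed, at most 10 in all, crops included, and the job is handed in when it is done.

Besides the shell and the picture viewer there is one more tool, called after "Call:" by a JSON object that holds its "name" and its "arguments", one argument or row to a line. move_arm: Moves the arm, as the interface text tells. Its arguments: {"type":"object","properties":{"series":{"type":"string"},"jaw":{"type":"number"},"newtons":{"type":"number"}},"required":["series"]}

```bash
mkdir -p pics; cat > h.py <<'E'
import numpy as np,cv2
from rig import robot
from scipy.spatial.transform import Rotation as R
def px(c,p):
    q=c["world_to_cam"]@np.r_[p,1]; u=c["mtx"]@q[:3]; return (u[:2]/u[2]).round(0)
E
python3 - <<'E'
from h import *
cs={n:robot.camera(n) for n in("scene","side")}
cv2.imwrite("pics/a.png",np.vstack([cs[n]["img"][:,:,::-1] for n in cs])[:, :].copy() if 0 else cv2.resize(np.hstack([cs[n]["img"][:,:,::-1] for n in cs]),(800,300)))
cv2.imwrite("pics/b.png",cv2.resize(cs["scene"]["img"][:,:,::-1],(800,600)))
for n,c in cs.items():
    print(n,c["img"].shape)
    for t in ["rewinder","spindle_tip","label_roll","roll_tray","lever_axis","press_grip","mug_tea","stapler","tape_masking"]:
        for f in ("tip_of",):
            for d in getattr(robot,f)(c,t)[:4]: print(t,f,round(d["p"],2),np.round(d["xyz"],3),px(c,d["xyz"]))
o=robot.get_obs();print(o["time"],o["position"],o["tool_rot"],o["grip_width"],R.from_quat(o["tool_rot"]).as_matrix().round(3))
E
```

```text
scene (384, 512, 3)
rewinder tip_of 0.66 [ 0.535 -0.188  0.001] [254. 164.]
spindle_tip tip_of 0.79 [ 0.517 -0.115  0.099] [250. 152.]
label_roll tip_of 0.7 [0.498 0.008 0.002] [241. 200.]
label_roll tip_of 0.55 [ 0.527 -0.113  0.053] [247. 164.]
label_roll tip_of 0.55 [0.603 0.028 0.004] [207. 196.]
roll_tray tip_of 0.71 [0.567 0.192 0.   ] [192. 234.]
lever_axis tip_of 0.66 [ 0.524 -0.22   0.096] [261. 136.]
press_grip tip_of 0.48 [ 0.541 -0.298  0.141] [265. 112.]
mug_tea tip_of 0.84 [ 0.402  0.436 -0.   ] [204. 321.]
mug_tea tip_of 0.71 [ 0.525 -0.218  0.093] [260. 137.]
mug_tea tip_of 0.52 [ 0.54  -0.298  0.139] [265. 112.]
stapler tip_of 0.9 [ 0.366 -0.303 -0.003] [312. 157.]
stapler tip_of 0.53 [ 0.525 -0.112  0.052] [248. 164.]
tape_masking tip_of 0.61 [ 0.302 -0.205 -0.002] [322. 177.]
side (384, 512, 3)
rewinder tip_of 0.9 [ 0.53  -0.185 -0.002] [260. 175.]
spindle_tip tip_of 0.57 [ 0.514 -0.116  0.107] [257. 156.]
label_roll tip_of 0.93 [ 0.6    0.026 -0.003] [214. 204.]
label_roll tip_of 0.88 [ 0.519 -0.112  0.057] [255. 170.]
label_roll tip_of 0.78 [ 0.496  0.007 -0.001] [247. 207.]
roll_tray tip_of 0.77 [ 0.562  0.194 -0.001] [198. 240.]
lever_axis tip_of 0.84 [ 0.523 -0.22   0.094] [266. 145.]
press_grip tip_of 0.55 [ 0.539 -0.297  0.134] [270. 124.]
mug_tea tip_of 0.59 [ 0.402  0.434 -0.002] [212. 327.]
stapler tip_of 0.95 [ 0.374 -0.305 -0.006] [314. 168.]
stapler tip_of 0.7 [ 0.299 -0.206 -0.003] [329. 186.]
tape_masking tip_of 0.72 [ 0.4    0.433 -0.001] [212. 326.]
tape_masking tip_of 0.55 [ 0.297 -0.204 -0.004] [329. 187.]
tape_masking tip_of 0.37 [ 0.373 -0.301 -0.004] [314. 168.]
1.0 [ 0.14116931 -0.60882726  0.24455055] [9.93521694e-01 1.13642609e-01 5.81402785e-07 1.55634198e-06] 0.0868296461540313 [[ 0.974  0.226  0.   ]
 [ 0.226 -0.974 -0.   ]
 [ 0.     0.    -1.   ]]
```

View pics/b.png

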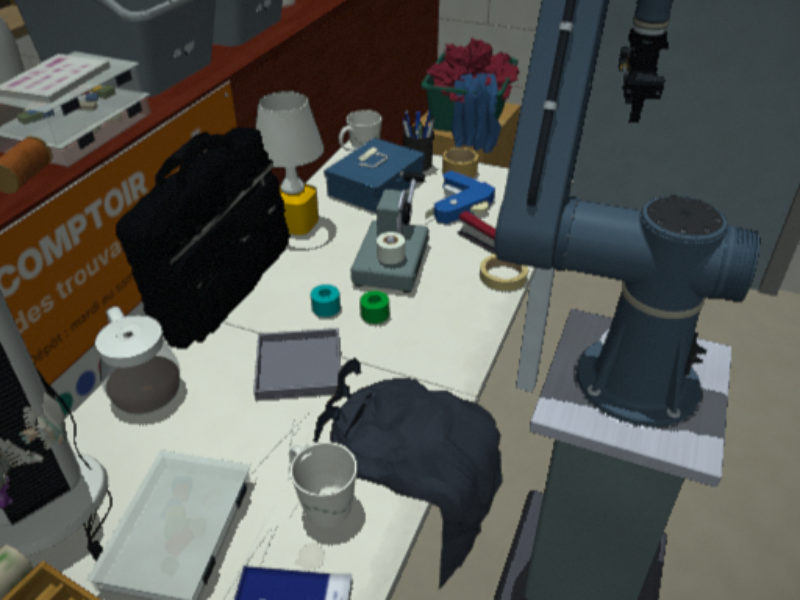

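View pics/a.png

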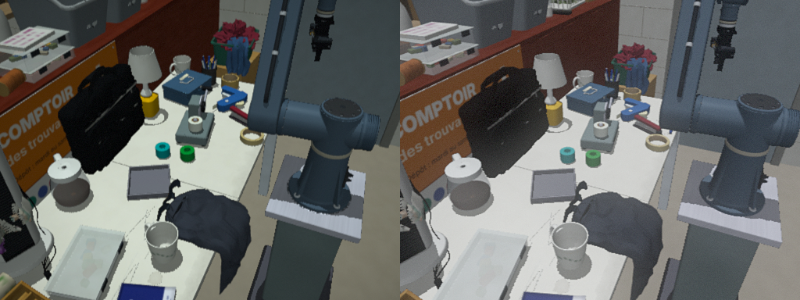

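Candidates shaped like the label roll in the scene image (512 px): teal at (207,196), green at (241,200), white at (247,164). The white one fits, since it is white and sits on the rewinder's spindle. I'll confirm it in one crop.

```bash
python3 - <<'E'
from h import *
c=robot.camera("scene")
cv2.imwrite("pics/c.png",cv2.resize(c["img"][95:225,190:350,::-1],(720,585),interpolation=cv2.INTER_CUBIC))
E
```

```text
(no output)
```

View pics/c.png

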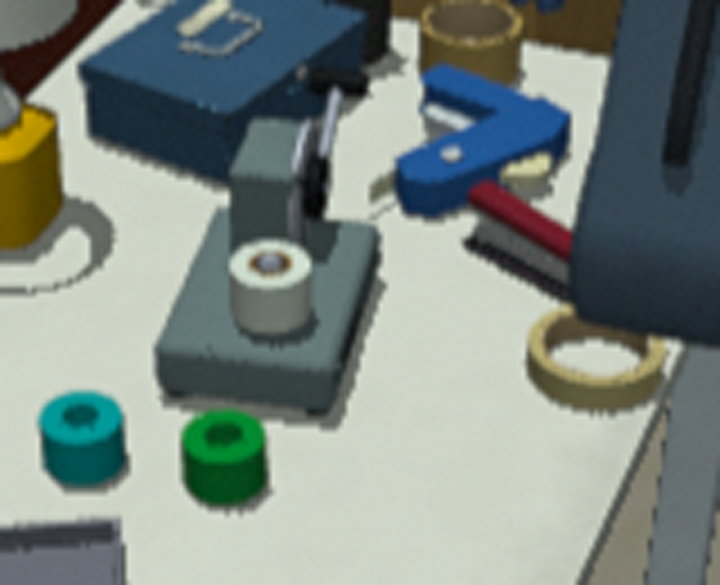

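Call:
{"name": "move_arm", "arguments": {
  "series": "0 0 -60 0 0 0;240 -200 -60 0 0 -44;240 -200 -60 0 0 -44;240 -200 -60 0 0 -44;240 -200 -60 0 0 -44;240 -200 -60 0 0 -44;240 -200 -60 0 0 -44;240 -200 -60 0 0 -44",
  "jaw": 1,
  "newtons": 15
}}

```text
time: 1.72
position: [0.3178, -0.375, 0.3036]
tool_rot: [0.878, 0.479, 0.0, 0.0]
ft_force: [0.4, -0.1, -0.4]
grip_width: 0.0868
grip_force: 0.0
```

The crop shows the white roll with its cardboard core on the spindle at crop (270,285). It is clearly distinct from the teal roll (83,435) and the green roll (224,455).

Call:
{"name": "move_arm", "arguments": {
  "series": "327 27 10 0 0 -44;327 27 10 0 0 -44;327 27 10 0 0 -44;327 27 10 0 0 -44;327 27 10 0 0 -44;327 27 10 0 0 -44;327 27 10 0 0 -44;327 27 10 0 0 -44"
}}

```text
time: 2.38
position: [0.5187, -0.1146, 0.2935]
tool_rot: [0.635, 0.772, 0.0, 0.0]
ft_force: [0.6, -1.2, 0.2]
grip_width: 0.0872
grip_force: 0.0
```

```bash
python3 - <<'E'
from h import *
c=robot.camera("wrist")
cv2.imwrite("pics/d.png",c["img"][:,:,::-1])
for t in ["spindle_tip","label_roll","rewinder","lever_axis","press_grip"]:
    for f in ("tip_of","search_frame"):
        for d in getattr(robot,f)(c,t)[:3]: print(t,f,round(d["p"],2),np.round(d["xyz"],3),px(c,d["xyz"]))
o=robot.get_obs();print(o["time"],o["position"],R.from_quat(o["tool_rot"]).as_matrix().round(3),o["q"])
print(np.linalg.inv(c["world_to_cam"]).round(3))
E
```

```text
spindle_tip tip_of 0.96 [ 0.518 -0.113  0.102] [260. 179.]
spindle_tip search_frame 0.84 [ 0.536 -0.163  0.049] [265. 206.]
label_roll tip_of 0.94 [ 0.514 -0.113  0.059] [257. 171.]
label_roll tip_of 0.91 [ 0.595  0.028 -0.002] [329.  82.]
label_roll tip_of 0.75 [0.503 0.007 0.   ] [265.  83.]
label_roll search_frame 0.78 [0.498 0.008 0.042] [262.  78.]
label_roll search_frame 0.66 [0.595 0.029 0.038] [337.  77.]
label_roll search_frame 0.61 [ 0.516 -0.114  0.098] [258. 178.]
rewinder tip_of 0.89 [ 0.531 -0.186  0.001] [259. 208.]
rewinder tip_of 0.69 [ 0.372 -0.304  0.001] [158. 254.]
rewinder search_frame 0.76 [ 0.539 -0.158  0.053] [268. 203.]
lever_axis tip_of 0.63 [ 0.52  -0.219  0.092] [246. 251.]
lever_axis search_frame 0.65 [ 0.532 -0.158  0.047] [263. 202.]
lever_axis search_frame 0.18 [ 0.347 -0.282  0.02 ] [139. 245.]
press_grip tip_of 0.85 [ 0.542 -0.296  0.14 ] [251. 323.]
press_grip tip_of 0.4 [ 0.519 -0.216  0.093] [246. 249.]
2.9333 [ 0.51699675 -0.11813894  0.29341801] [[-0.19   0.982  0.   ]
 [ 0.982  0.19  -0.   ]
 [-0.     0.    -1.   ]] [-4.35476528e-01  3.41912139e-01  1.60898869e+00 -8.25345381e-05
  1.19061657e+00 -6.26149873e-01]
[[ 0.981  0.185  0.057  0.503]
 [ 0.193 -0.941 -0.279 -0.037]
 [ 0.002  0.285 -0.959  0.433]
 [ 0.     0.     0.     1.   ]]
```

View pics/d.png

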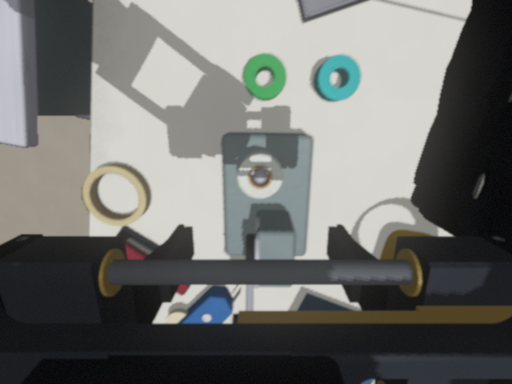

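The wrist view shows the white roll on its spindle at (260,176), with nothing in the fingers' way on either side. Descending now.

Call:
{"name": "move_arm", "arguments": {
  "series": "4 0 30 0 0 0;4 0 65 0 0 0;4 0 100 0 0 0;4 0 135 0 0 0;4 0 165 0 0 0;4 0 190 0 0 0;4 0 207 0 0 0;4 0 207 0 0 0"
}}

```text
time: 3.6
position: [0.5143, -0.1129, 0.0831]
tool_rot: [0.636, 0.771, -0.001, -0.003]
ft_force: [-0.2, -0.0, -0.0]
grip_width: 0.0872
grip_force: 0.0
```

Call:
{"name": "move_arm", "arguments": {
  "series": "0 0 0 0 0 0;0 0 0 0 0 0;0 0 0 0 0 0;0 0 0 0 0 0;0 0 0 0 0 0;0 0 0 0 0 0;0 0 0 0 0 0;0 0 0 0 0 0",
  "jaw": 0.4,
  "newtons": 12
}}

```text
time: 4.27
position: [0.5173, -0.1133, 0.0874]
tool_rot: [0.636, 0.772, 0.0, 0.001]
ft_force: [-0.5, 0.5, 6.9]
grip_width: 0.0584
grip_force: 12.0
```

Call:
{"name": "move_arm", "arguments": {
  "series": "0 0 -3 0 0 0;0 0 -8 0 0 0;0 0 -14 0 0 0;0 0 -20 0 0 0;0 0 -26 0 0 0;0 0 -32 0 0 0;0 0 -35 0 0 0;0 0 -35 0 0 0"
}}

```text
time: 4.93
position: [0.5172, -0.1133, 0.1223]
tool_rot: [0.636, 0.772, 0.0, 0.001]
ft_force: [-0.1, -0.3, -1.5]
grip_width: 0.0585
grip_force: 12.0
```

Call:
{"name": "move_arm", "arguments": {
  "series": "0 0 -10 0 0 0;0 0 -20 0 0 0;0 0 -30 0 0 0;0 0 -40 0 0 0;0 0 -50 0 0 0;0 0 -55 0 0 0;0 0 -55 0 0 0;0 0 -55 0 0 0"
}}

```text
time: 5.6
position: [0.5168, -0.1131, 0.1768]
tool_rot: [0.636, 0.772, 0.0, 0.0]
ft_force: [-0.0, -0.5, -2.4]
grip_width: 0.0584
grip_force: 12.0
```

```bash
python3 - <<'E'
from h import *
c=robot.camera("wrist");s=robot.camera("scene");d2=robot.camera("side")
cv2.imwrite("pics/e.png",np.hstack([c["img"][:,60:460,::-1],cv2.resize(s["img"][100:292,150:350,::-1],(400,384))]))
for k in (c,s,d2):
  for t in ["label_roll","roll_tray"]:
    for d in robot.tip_of(k,t)[:3]: print(t,round(d["p"],2),np.round(d["xyz"],3),px(k,d["xyz"]))
o=robot.get_obs();print(o["time"],o["position"],o["ft_force"],o["grip_width"],o["q"])
E
```

```text
label_roll 0.9 [ 0.598  0.028 -0.006] [359.  72.]
label_roll 0.75 [ 0.516 -0.115  0.148] [258. 239.]
label_roll 0.59 [ 0.498  0.009 -0.   ] [265.  71.]
label_roll 0.91 [ 0.497  0.013 -0.   ] [240. 202.]
label_roll 0.83 [0.602 0.031 0.001] [207. 197.]
label_roll 0.59 [0.401 0.437 0.001] [204. 321.]
roll_tray 0.9 [0.567 0.191 0.001] [192. 234.]
label_roll 0.78 [ 0.598  0.029 -0.002] [213. 204.]
label_roll 0.73 [ 0.518 -0.113  0.148] [256. 144.]
label_roll 0.59 [ 0.498  0.004 -0.001] [247. 207.]
roll_tray 0.67 [0.563 0.194 0.   ] [198. 239.]
6.05 [ 0.51659911 -0.11300899  0.17600434] [-0.17286593 -0.10164468 -2.07948415] 0.05890104578955306 [-4.26843248e-01  4.96104577e-01  1.74119529e+00  9.82592750e-06
  9.04949417e-01 -6.19747497e-01]
```

View pics/e.png

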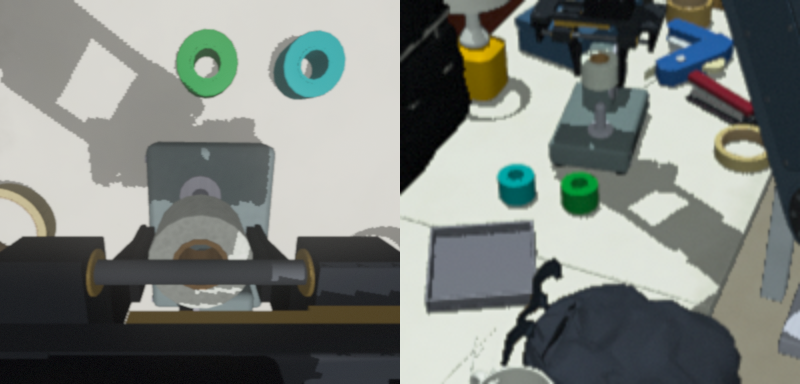

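The roll is off the spindle and held by the fingers (wrist picture (200,250)); the bare spindle shows below it. I'll go towards the tray high and stop short of it to look at the bag strap near the tray.

Call:
{"name": "move_arm", "arguments": {
  "series": "10 3 -15 0 0 0;35 10 -35 0 0 0;65 18 -50 0 0 0;100 28 -60 0 0 0;130 36 -60 0 0 0;155 43 -60 0 0 0;172 47 -60 0 0 0;177 48 -60 0 0 0",
  "newtons": 15
}}

```text
time: 6.72
position: [0.5295, 0.0726, 0.2363]
tool_rot: [0.635, 0.773, 0.0, -0.0]
ft_force: [0.6, -0.1, -1.6]
grip_width: 0.0584
grip_force: 15.0
```

```bash
python3 - <<'E'
from h import *
c=robot.camera("wrist")
cv2.imwrite("pics/f.png",c["img"][:,:,::-1])
for d in robot.tip_of(c,"roll_tray")[:3]: print(round(d["p"],2),np.round(d["xyz"],3),px(c,d["xyz"]))
o=robot.get_obs();print(o["time"],o["position"],o["ft_force"],o["grip_width"])
np.savez("f.npz",w=c["world_to_cam"],m=c["mtx"])
E
```

```text
0.6 [0.564 0.19  0.001] [304.  90.]
6.8167 [0.5296273  0.07051387 0.23613897] [ 0.42158614 -0.84927729 -1.34130346] 0.05870495098678476
```

View pics/f.png

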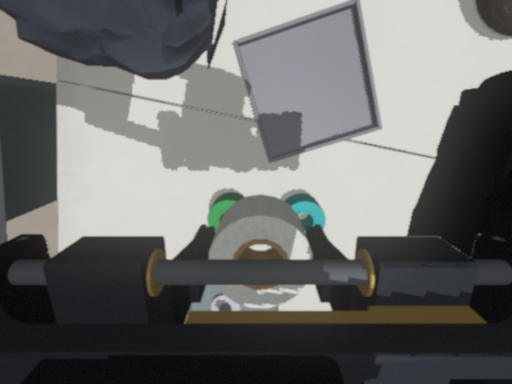

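```bash
python3 - <<'E'
import numpy as np
z=np.load("f.npz");W=np.linalg.inv(z["w"]);Ki=np.linalg.inv(z["m"])
def ray(u,v,h):
    d=W[:3,:3]@(Ki@[u,v,1]);o=W[:3,3];return (o+d*(h-o[2])/d[2]).round(4)
P=[ray(u,v,.022) for u,v in [(235,42),(355,0),(381,126),(271,160)]]
print(P,np.mean(P,0))
for a,b in((0,1),(3,2),(3,0),(2,1)): d=P[b]-P[a];print(np.linalg.norm(d),np.degrees(np.arctan2(d[1],d[0])))
for h in(0,.1): print([ray(u,v,h) for u,v in [(225,0),(210,68),(165,78)]])
E
```

```text
[array([0.4701, 0.2229, 0.022 ]), array([0.5942, 0.2903, 0.022 ]), array([0.666 , 0.1656, 0.022 ]), array([0.5392, 0.0968, 0.022 ])] [0.567375 0.1939   0.022   ]
0.1412217051306207 28.506844919103933
0.14426253844986925 28.48367124819418
0.14379158528926508 118.72176286629873
0.1438934675376197 119.93255751750137
[array([0.4482, 0.269 , 0.    ]), array([0.4414, 0.1925, 0.    ]), array([0.3869, 0.1698, 0.    ])]
[array([0.4657, 0.2372, 0.1   ]), array([0.4607, 0.1811, 0.1   ]), array([0.4207, 0.1644, 0.1   ])]
```

Call:
{"name": "move_arm", "arguments": {
  "series": "10 8 0 0 0 -3;25 18 0 0 0 -6;45 33 0 0 0 -9;65 48 0 0 0 -12;85 63 0 0 0 -15;103 76 0 0 0 -17.5;103 76 0 0 0 -17.5;103 76 0 0 0 -17.5"
}}

```text
time: 7.48
position: [0.5852, 0.1847, 0.2357]
tool_rot: [0.511, 0.86, -0.001, -0.0]
ft_force: [-0.7, -0.4, -1.1]
grip_width: 0.0586
grip_force: 15.0
```

Call:
{"name": "move_arm", "arguments": {
  "series": "0 0 20 0 0 0;0 0 45 0 0 0;0 0 75 0 0 0;0 0 105 0 0 0;0 0 130 0 0 0;0 0 150 0 0 0;0 0 160 0 0 0;0 0 160 0 0 0"
}}

```text
time: 8.15
position: [0.5829, 0.1835, 0.0738]
tool_rot: [0.512, 0.859, -0.002, -0.002]
ft_force: [0.5, 0.4, -1.6]
grip_width: 0.0586
grip_force: 15.0
```

```bash
python3 - <<'E'
from h import *
c=robot.camera("side")
cv2.imwrite("pics/g.png",cv2.resize(c["img"][160:304,110:302,::-1],(768,576)))
o=robot.get_obs();print(o["time"],o["position"],o["tool_rot"],o["ft_force"],o["grip_width"])
E
```

```text
8.2 [0.58413674 0.18399769 0.07554251] [ 0.51163155  0.85920391 -0.0009551  -0.00094482] [-0.62673491  0.41948821 -1.53255696] 0.05842721686214936
```

View pics/g.png

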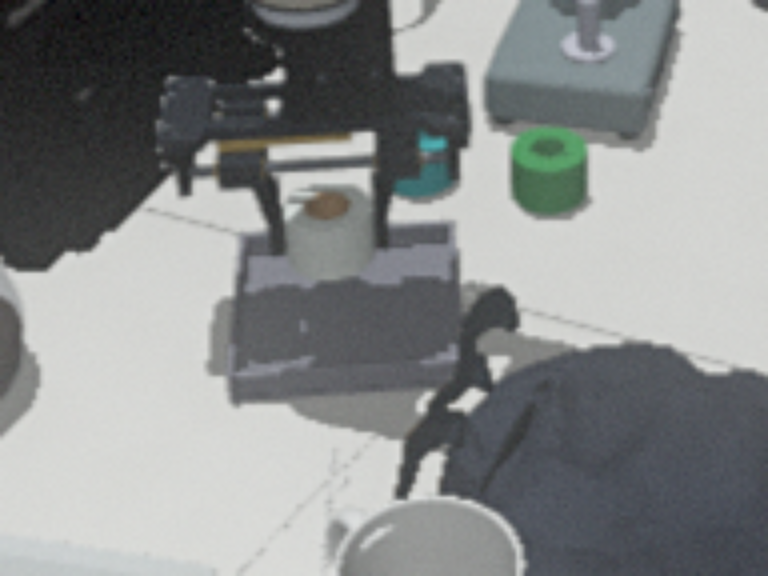

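Roll over the tray near picture (328,235), clear of the walls and of the bag strap at (490,320). Lowering slowly.

Call:
{"name": "move_arm", "arguments": {
  "series": "0 0 8 0 0 0;0 0 16 0 0 0;0 0 24 0 0 0;0 0 30 0 0 0;0 0 34 0 0 0;0 0 36 0 0 0;0 0 37 0 0 0;0 0 37 0 0 0"
}}

```text
time: 8.87
position: [0.5847, 0.1856, 0.0391]
tool_rot: [0.511, 0.86, -0.0, -0.0]
ft_force: [1.1, -0.2, -1.4]
grip_width: 0.0586
grip_force: 15.0
```

Call:
{"name": "move_arm", "arguments": {
  "series": "0 0 0.5 0 0 0;0 0 1 0 0 0;0 0 1.5 0 0 0;0 0 2 0 0 0;0 0 2 0 0 0"
}}

```text
time: 9.28
position: [0.5848, 0.1855, 0.0373]
tool_rot: [0.511, 0.86, 0.0, 0.0]
ft_force: [-0.0, 0.6, -0.9]
grip_width: 0.0587
grip_force: 15.0
```

Call:
{"name": "move_arm", "arguments": {
  "series": "0 0 0.5 0 0 0;0 0 1 0 0 0;0 0 1 0 0 0;0 0 1 0 0 0"
}}

```text
time: 9.62
position: [0.5848, 0.1855, 0.0365]
tool_rot: [0.511, 0.86, 0.0, 0.0]
ft_force: [-0.1, -0.4, -0.2]
grip_width: 0.0584
grip_force: 15.0
```

Call:
{"name": "move_arm", "arguments": {
  "series": "0 0 0.5 0 0 0;0 0 1 0 0 0;0 0 1 0 0 0;0 0 1 0 0 0"
}}

```text
time: 9.95
position: [0.5848, 0.1855, 0.0364]
tool_rot: [0.511, 0.86, 0.0, 0.0]
ft_force: [-1.5, -1.2, 6.8]
grip_width: 0.059
grip_force: 15.0
```

Call:
{"name": "move_arm", "arguments": {
  "series": "0 0 -0.7 0 0 0;0 0 -0.7 0 0 0"
}}

```text
time: 10.12
position: [0.5849, 0.1855, 0.0364]
tool_rot: [0.511, 0.86, 0.0, 0.0]
ft_force: [-0.8, -0.4, 3.9]
grip_width: 0.0583
grip_force: 15.0
```

Call:
{"name": "move_arm", "arguments": {
  "series": "0 0 0 0 0 0;0 0 0 0 0 0;0 0 0 0 0 0;0 0 0 0 0 0;0 0 0 0 0 0",
  "jaw": 0.82
}}

```text
time: 10.53
position: [0.5847, 0.1855, 0.0358]
tool_rot: [0.511, 0.86, -0.0, -0.0]
ft_force: [0.4, -0.6, -0.1]
grip_width: 0.0706
grip_force: 0.0
```

Call:
{"name": "move_arm", "arguments": {
  "series": "0 0 -5 0 0 0;0 0 -15 0 0 0;0 0 -30 0 0 0;0 0 -55 0 0 0;0 0 -85 0 0 0;0 0 -120 0 0 0;0 0 -155 0 0 0;0 0 -185 0 0 0"
}}

```text
time: 11.2
position: [0.585, 0.1856, 0.2245]
tool_rot: [0.511, 0.86, 0.001, 0.001]
ft_force: [1.4, 0.6, 0.8]
grip_width: 0.0712
grip_force: 0.0
```

```bash
python3 - <<'E'
from h import *
for n in("scene","side","wrist"):
  c=robot.camera(n)
  if n=="scene": cv2.imwrite("pics/i.png",cv2.resize(c["img"][85:277,150:350,::-1],(800,576)*1))
  for t in ["label_roll","press_grip","lever_axis"]:
    for d in robot.tip_of(c,t)[:4]: print(n,t,round(d["p"],2),np.round(d["xyz"],3),px(c,d["xyz"]))
o=robot.get_obs();print(o["time"],o["position"],o["tool_rot"],o["q"],o["ft_force"],o["grip_width"])
E
```

```text
scene label_roll 0.86 [0.592 0.186 0.003] [185. 230.]
scene label_roll 0.61 [0.601 0.027 0.001] [208. 196.]
scene label_roll 0.58 [ 0.499  0.009 -0.   ] [240. 201.]
scene press_grip 0.64 [ 0.541 -0.3    0.141] [265. 112.]
scene lever_axis 0.95 [ 0.523 -0.22   0.095] [261. 136.]
side label_roll 0.89 [ 0.598  0.027 -0.005] [214. 204.]
side label_roll 0.69 [ 0.497  0.005 -0.002] [248. 207.]
side label_roll 0.65 [0.586 0.188 0.003] [191. 235.]
side press_grip 0.77 [ 0.539 -0.295  0.135] [270. 124.]
side lever_axis 0.65 [ 0.521 -0.218  0.094] [267. 145.]
wrist label_roll 0.83 [0.584 0.183 0.007] [260. 179.]
wrist label_roll 0.83 [0.501 0.008 0.002] [152. 254.]
wrist label_roll 0.7 [ 0.596  0.03  -0.002] [218. 269.]
11.8 [0.58433689 0.18541592 0.2199299 ] [ 5.10907386e-01  8.59635152e-01 -6.43914190e-04 -7.96545604e-04] [ 1.25212090e-01  5.39932850e-01  1.48763060e+00 -4.19069813e-05
  1.11607738e+00 -3.73085156e-01] [ 0.22998379  0.67800281 -0.19680819] 0.0718712445899127
```

View pics/i.png

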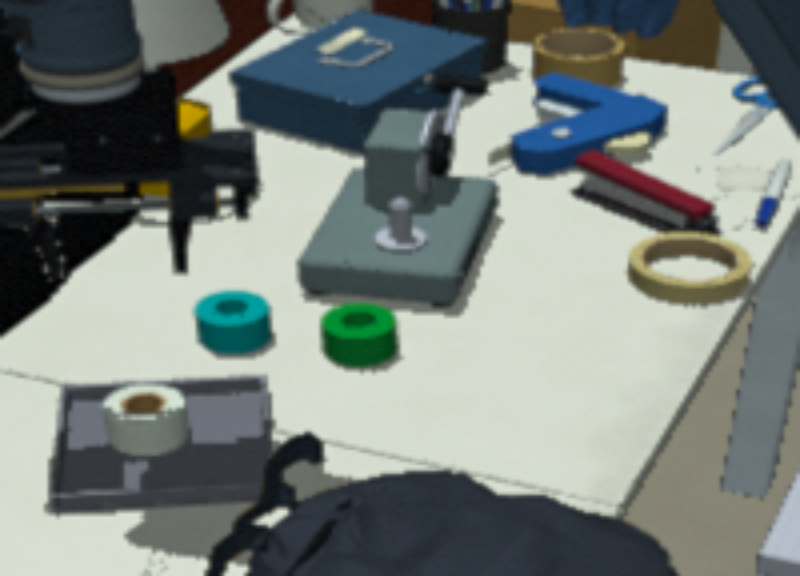

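The roll stands flat in the tray at (145,420) in the crop, and the neighbouring things are undisturbed. Next is the lever, whose grip at rest is near (0.539, -0.297, 0.138).

Call:
{"name": "move_arm", "arguments": {
  "series": "-20 -13 -40 0 0 1;-50 -34 -40 0 0 3;-80 -54 -40 0 0 5;-110 -74 -40 0 0 7;-140 -95 -40 0 0 9;-170 -115 -40 0 0 9;-200 -135 -40 0 0 9;-200 -135 -40 0 0 9",
  "jaw": 0
}}

```text
time: 12.47
position: [0.5618, -0.061, 0.2608]
tool_rot: [0.579, 0.815, -0.001, 0.001]
ft_force: [1.2, 0.1, -0.6]
grip_width: 0.026
grip_force: 0.0
```

Call:
{"name": "move_arm", "arguments": {
  "series": "-20 -9 0 0 0 1;-50 -23 0 0 0 3;-80 -37 0 0 0 5;-120 -56 0 0 0 7;-155 -72 0 0 0 8.5;-190 -88 0 0 0 8.5;-212 -98 0 0 0 8.5;-220 -102 0 0 0 8.5"
}}

```text
time: 13.13
position: [0.539, -0.3002, 0.2605]
tool_rot: [0.637, 0.771, -0.001, 0.001]
ft_force: [0.9, -0.2, -0.4]
grip_width: 0.0009
grip_force: 0.0
```

```bash
python3 - <<'E'
from h import *
for n in("scene","side","wrist"):
  c=robot.camera(n)
  if n=="wrist": cv2.imwrite("pics/j.png",c["img"][:,:,::-1])
  for t in ["press_grip","lever_axis","spindle_tip","rewinder"]:
    for d in robot.tip_of(c,t)[:2]: print(n,t,round(d["p"],2),np.round(d["xyz"],3),px(c,d["xyz"]))
o=robot.get_obs();print(o["time"],o["position"],o["tool_rot"],o["q"],o["ft_force"],o["grip_width"])
E
```

```text
scene press_grip 0.48 [ 0.539 -0.298  0.138] [265. 113.]
scene lever_axis 0.71 [ 0.523 -0.218  0.096] [261. 136.]
scene spindle_tip 0.72 [ 0.52  -0.116  0.098] [250. 152.]
scene rewinder 0.83 [ 0.534 -0.186  0.006] [254. 163.]
side press_grip 0.63 [ 0.516 -0.113  0.104] [256. 157.]
side press_grip 0.49 [ 0.537 -0.295  0.137] [270. 123.]
side lever_axis 0.67 [ 0.521 -0.22   0.092] [267. 145.]
side spindle_tip 0.6 [ 0.518 -0.114  0.106] [256. 156.]
side spindle_tip 0.6 [ 0.4    0.436 -0.   ] [212. 327.]
side rewinder 0.9 [ 0.531 -0.184  0.004] [260. 173.]
wrist press_grip 0.6 [ 0.539 -0.295  0.14 ] [260. 197.]
wrist lever_axis 0.83 [ 0.519 -0.217  0.095] [255. 113.]
wrist rewinder 0.86 [ 0.532 -0.185 -0.002] [270.  91.]
13.8833 [ 0.53934309 -0.29592945  0.26111505] [6.35625108e-01 7.71997873e-01 1.56062551e-05 7.60645308e-05] [-6.83271394e-01  4.96446752e-01  1.44008585e+00  3.25209201e-05
  1.20490776e+00 -8.76443394e-01] [-0.59278576  0.62369495 -0.39844175] 0.0003891836464666829
```

View pics/j.png

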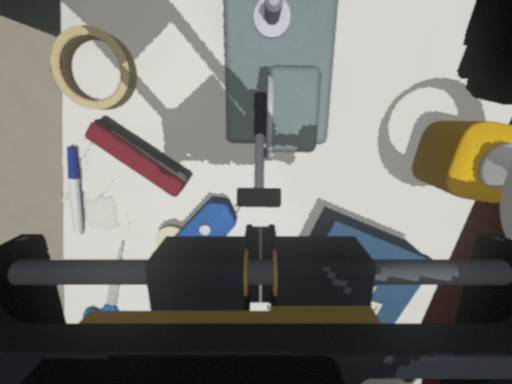

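The black grip bar is at wrist (259,197), in line with the closed fingers. The blue box and glue gun beside it lie low. Descending to just above the bar.

Call:
{"name": "move_arm", "arguments": {
  "series": "0 0 15 0 0 0;0 0 35 0 0 0;0 0 55 0 0 0;0 0 70 0 0 0;0 0 80 0 0 0;0 0 86 0 0 0;0 0 86 0 0 0;0 0 86 0 0 0",
  "newtons": 20
}}

```text
time: 14.55
position: [0.5395, -0.2964, 0.1753]
tool_rot: [0.636, 0.772, -0.0, 0.0]
ft_force: [0.0, 0.4, -0.4]
grip_width: 0.0003
grip_force: 0.0
```

Call:
{"name": "move_arm", "arguments": {
  "series": "0 0 3 0 0 0;-1 0 5 0 0 0;-2 0 7 0 0 0;-3 0 9 0 0 0;-4 0 11 0 0 0;-4 0 11 0 0 0;-4 0 11 0 0 0"
}}

```text
time: 15.13
position: [0.5406, -0.3009, 0.1649]
tool_rot: [0.636, 0.772, -0.0, 0.001]
ft_force: [-0.3, -0.7, 3.8]
grip_width: 0.0005
grip_force: 2.4
```

Call:
{"name": "move_arm", "arguments": {
  "series": "-1 0 5 0 0 0;-2 0 10 0 0 0;-3 0 15 0 0 0;-4 0 19 0 0 0;-5 0 24 0 0 0;-5.5 0 28 0 0 0;-6 0 33 0 0 0;-6 0 37 0 0 0"
}}

```text
time: 15.8
position: [0.5423, -0.3076, 0.1275]
tool_rot: [0.636, 0.772, -0.0, 0.002]
ft_force: [0.8, -3.6, 4.1]
grip_width: 0.0006
grip_force: 2.0
```

Call:
{"name": "move_arm", "arguments": {
  "series": "0 0 5 0 0 0;0.5 0 9 0 0 0;1 0 14 0 0 0;2 0 18 0 0 0;3 0 22 0 0 0;4 0 27 0 0 0;5 0 31 0 0 0;5 0 31 0 0 0"
}}

```text
time: 16.47
position: [0.5398, -0.3, 0.0948]
tool_rot: [0.636, 0.772, 0.0, -0.001]
ft_force: [1.2, -2.4, 4.0]
grip_width: 0.0005
grip_force: 1.7
```

Call:
{"name": "move_arm", "arguments": {
  "series": "0.5 0 2 0 0 0;1 0 4 0 0 0;1 0 4.5 0 0 0;1 0 4.5 0 0 0;1 0 4.5 0 0 0;1 0 4.5 0 0 0"
}}

```text
time: 16.97
position: [0.5396, -0.2992, 0.0915]
tool_rot: [0.636, 0.772, 0.0, -0.001]
ft_force: [0.3, -0.4, 6.3]
grip_width: 0.0004
grip_force: 2.6
```

```bash
python3 - <<'E'
from h import *
ims=[]
for n,(a,b,e,f) in {"scene":(85,181,210,338),"side":(95,191,215,343)}.items():
  c=robot.camera(n); ims.append(cv2.resize(c["img"][a:b,e:f,::-1],(400,300),interpolation=cv2.INTER_CUBIC))
  for t in ["press_grip","label_roll"]:
    for d in robot.tip_of(c,t)[:3]: print(n,t,round(d["p"],2),np.round(d["xyz"],3),px(c,d["xyz"]))
cv2.imwrite("pics/k.png",np.hstack(ims))
o=robot.get_obs();print(o["time"],o["position"],o["ft_force"],o["grip_width"])
z=o["position"][2]; print(.5-np.arcsin((z-.127)/.09))
E
```

```text
scene press_grip 0.41 [ 0.541 -0.302  0.063] [265. 131.]
scene label_roll 0.85 [0.5   0.009 0.001] [240. 201.]
scene label_roll 0.76 [0.592 0.185 0.002] [185. 230.]
scene label_roll 0.71 [0.6   0.03  0.004] [208. 197.]
side press_grip 0.51 [ 0.522 -0.222  0.092] [267. 145.]
side label_roll 0.93 [ 0.497  0.006 -0.001] [247. 207.]
side label_roll 0.84 [0.599 0.025 0.   ] [214. 203.]
side label_roll 0.56 [0.584 0.188 0.005] [192. 235.]
17.2667 [ 0.53960978 -0.29917005  0.09153298] [1.34686632 0.42233024 5.81455108] 0.0003418711364834432
0.9050643958740691
```

View pics/k.png

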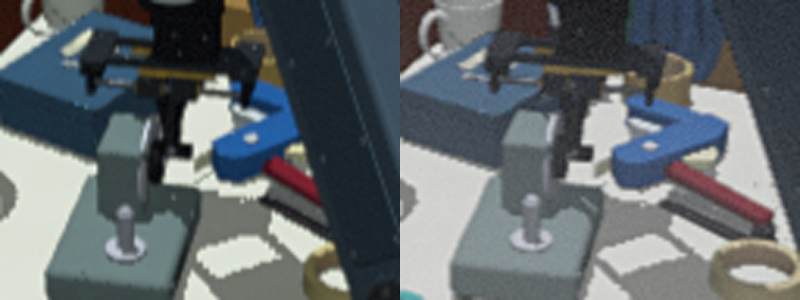

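The lever grip shows at (178,152) under the closed fingertips, at about 0.9 rad. The 5.8 N measured there is steady. The roll is still in the tray. Handing in while holding.

```bash
python3 -c "
from rig import robot
print(robot.hand_in())"
```

```text
the job is handed in; nothing more can be done
None
```

I handed the job in with the white label roll set flat in the tray and the fingers still holding the lever down at about 0.905 rad (third step is 0.9) with about 6 N, at roughly 17 s on the clock; the arm did not touch the mug, stapler or masking tape.

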